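# Scrape pot sherds off the wedging slab

### The job

Three broken pot sherds lie on the plaster wedging slab. Take the wooden scraper block from its rest board, use it to push all three sherds along the slab and off its open end into the metal scrap tray, then stand the scraper upright on its rest board again and let go. The sherds are sharp: touch them only with the scraper, never with the gripper or arm, and leave the other things where they are.

Things in the scene. Friction and masses are not known exactly. Their poses are not given: they have to be found in the camera images.
- slab: Fixed white plaster slab, its top 45 mm above the table, 165 mm wide (x) and 210 mm long (y), between two wooden rails (18 mm wide, 12 mm above the plaster) along its near and far sides (-x and +x). Both ends (-y and +y) are open: the tray adjoins one end, the rest board the other; which is which varies. Origin at the centre of its underside, on the table.
- scrap_tray: Fixed open sheet-metal tray, 195 (x) x 105 (y) x 32 mm high, wall and floor 4 mm, standing on the table against one open end of the slab, parallel with it. Origin at the centre of its underside, on the table.
- rest_board: Fixed light wooden board on two battens, 180 (x) x 90 (y) mm, its top 30 mm above the table, 8 mm from the slab's other open end, parallel with it. Origin at the centre of its underside, on the table.
- scraper: Loose wooden scraper block, 0.1 to 0.25 kg, standing upright on the rest board: a foot 130 (x) x 36 (y) mm, 18 mm high, with a dark steel sole, and on it a ridge handle 100 mm long (x) and 22 to 24 mm thick (y) from 18 to 68 mm above the sole. Grip the ridge across its thickness (y), about 50 mm above the sole. Origin at the centre of its sole, z up.
- sherd_a: Loose curved sherd of a fired, unglazed clay pot, brown-red, about 62 x 41 mm and 14 mm high, 45 g, lying arched upward on the slab. Origin under its middle at the level of its lower edges, x along its long side.
- sherd_b: Loose curved sherd of a fired, unglazed clay pot, brown-red, about 60 x 41 mm and 14 mm high, 45 g, lying arched upward on the slab. Origin under its middle at the level of its lower edges, x along its long side.
- sherd_c: Loose curved sherd of a fired, unglazed clay pot, brown-red, about 62 x 41 mm and 14 mm high, 45 g, lying arched upward on the slab. Origin under its middle at the level of its lower edges, x along its long side.
- sherd_a_mid (a point): The middle of this sherd, inside its clay, 10 mm above its body origin.
- sherd_b_mid (a point): The middle of this sherd, inside its clay, 10 mm above its body origin.
- sherd_c_mid (a point): The middle of this sherd, inside its clay, 10 mm above its body origin.
- jar_iron: Glass screw-lid jar with a pale lid, 66 mm wide, 72 mm high. Bystander: leave it where it stands. Origin at the centre of its underside.
- jar_rutile: Glass screw-lid jar, 56 mm wide, 86 mm high. Bystander: leave it where it stands. Origin at the centre of its underside.
- tumbler: Green glazed tumbler, 66 mm wide, 77 mm high. Bystander: leave it where it stands. Origin at the centre of its underside.
- tape: Roll of masking tape lying flat, 96 mm wide, 25 mm high. Bystander: leave it where it stands. Origin at the centre of its underside.
- clay_lump: Grey lump of clay, 65 x 79 x 50 mm. Bystander: leave it where it stands. Origin at the centre of its underside.
There are look-alikes about, which are no part of the job. Leave any white look-alike of the sherd_c alone.

How it is judged (in metres and radians):
On the way, in this order (a step that is already met when the one before it is completed fails the run):
1. the scraper stands or slides on the slab (x of scraper in the frame of slab between -0.09 and 0.09 m and y of scraper in the frame of slab between -0.13 and 0.13 m and z of scraper in the frame of slab between 0.035 and 0.055 m and angle between scraper's own z axis and vertical below 0.12 rad), for 0.1 s.
2. all three sherds lie in the scrap tray (x of sherd_a_mid in the frame of scrap_tray between -0.093 and 0.093 m and y of sherd_a_mid in the frame of scrap_tray between -0.05 and 0.05 m and z of each of sherd_a_mid, sherd_b_mid, sherd_c_mid in the frame of scrap_tray below 0.048 m and x of sherd_b_mid in the frame of scrap_tray between -0.093 and 0.093 m and y of sherd_b_mid in the frame of scrap_tray between -0.05 and 0.05 m and x of sherd_c_mid in the frame of scrap_tray between -0.093 and 0.093 m and y of sherd_c_mid in the frame of scrap_tray between -0.05 and 0.05 m), for 0.2 s.
At the end, for the whole second after the job is handed in: All three sherds lie at rest in the scrap tray (their middles inside its walls and less than 48 mm above the table), and the scraper stands on the rest board, at rest, upright within 0.12 rad, its origin within 50 mm (x) and 35 mm (y) of the board's centre (all of step 2 and x of scraper in the frame of rest_board between -0.05 and 0.05 m and y of scraper in the frame of rest_board between -0.035 and 0.035 m and z of scraper in the frame of rest_board between 0.024 and 0.036 m and angle between scraper's own z axis and vertical below 0.12 rad and linear speed of each of sherd_a, sherd_b, sherd_c, scraper below 0.02 m/s); the robot touches nothing.
It fails at once if the gripper or arm touches a sherd (contact force between any of the arm, the fingers and sherd_a above 0.3 N or contact force between any of the arm, the fingers and sherd_b above 0.3 N or contact force between any of the arm, the fingers and sherd_c above 0.3 N).
It fails at once if a bystander is moved more than 30 mm (distance of any of jar_iron, jar_rutile, tumbler, tape, clay_lump from where it was at the start of the episode above 0.03 m).
It also fails if it takes over 48 s, if anything falls off the work surface, if the arm or the gripper's body presses on something with over 40 N, if the wrist force passes 120 N, or if a joint passes its speed limit or range.

### The arm

A 7-joint arm with a two-finger parallel gripper is mounted at the origin on the work surface; the furniture and walls round the work are solid. World frame = base frame: x ahead of the robot, y to its left, z up, the work surface at z = 0. Lengths are in m, angles in degrees, forces in N, time in s.
With the tool pointing down it reaches from about 0.4 to 0.75 m from the base axis. Payload 19.5 kg.
Tool frame: the origin (TCP) lies at the very end of the fingers, on their centre line; the grasp point (between the pads) lies 19 mm behind it; z points along the fingers, y is the line along which they close (so a half turn about z gives the same grasp; the last joint's range is limited). The gripper opens to 85 mm and grips with 20 to 120 N. Pads are 22 mm wide; open, the fingers measure 114 mm over their backs; the gripper's body (76 mm by 85 mm) begins 54 mm behind the grasp point. The pads swing forward as they close: fully open they stand 13 mm farther back than shut.
Start: joints at [-67.248, 40.479, -1.581, 85.061, 1.261, 54.483, -4.326], TCP at [0.244, 0.521, 0.231] pointing down, gripper open.
Joint ranges: [-155.06, 155.06], [-18.47, 123.98], [-90, 86.84], [0, 140.48], [-83.41, 263.41], [0, 116], [-161.91, 161.91]. Speed limits (degrees/s): [108.29, 108.29, 147.25, 147.25, 172.46, 172.46, 172.46].

### API

Orientations are given as [roll, pitch, yaw] about the fixed x, y, z axes, in that order (R = Rz(yaw) Ry(pitch) Rx(roll)).
In Python, from bench import r gives the robot as it stands. The module is installed in compiled form; this text tells all that it offers.
- The arm moves only by the shell command python3 -m creep 'ROWS' [FORCE]. ROWS is JSON, a list of rows, each a list of 7 numbers: the opening, from 0 (shut) to 1 (fully open), then the shift along the world's x, y, z in mm, then the turn, a rotation vector about the world's x, y, z in rad. A call has 1 to 8 rows; each row shifts and turns the commanded pose from where the row before left it; what a row does not reach is not made up. A row lasts 1/10 s, in which the tool goes at most 50 mm and 8.59 degrees, less where a joint would pass 70% of its speed; a pose out of reach is approached as far as the arm can. A call with a gripper value outside its range is refused whole. The fingers move at their own pace and stop on an object; FORCE is the grip in N (left out, the last holds). Time passes only in rows, so rows that do not move let the fingers close. It gives the time, the measured TCP pose, the force, the opening and the grip force at its end, in the units of the state.
- r.get_state(): the state, without advancing time (a new reading comes with each control period).
- r.grab_frame(name): name is "side" or "top" or "wrist"; returns the picture (480x640x3 uint8, red, green, blue); there is no depth.
- r.camera_params(name): a dict with "mtx" (3x3 intrinsics, pixels), "R" (3x3) and "t" (3): a world point X has camera coordinates R X + t. Camera axes: x right, y down, z forward; pixel columns grow to the right and rows downward; lengths in m; the calibration is good to about 2 mm. A picture is of the moment at which its call begins: read the wrist's pose just before it. camera_params takes no time and is no camera call; for the wrist camera it gives the pose at the moment of the call.
- r.sign_off(): hands the job in; it is judged then, once.
The state is a dict: "time": time; "joints": joint angles; "joint_vel": joint speeds; "joint_torque": joint torques, N m; "ee_pos": TCP position; "eef_rot": TCP orientation; "ft_force": force on the tool from outside, world axes, zero at the start; "torque": the same for the moment, N m; "gripper_width": opening from 0.0 (shut) to 1.0 (fully open); "grip_force": force on a finger pad.
Only numpy, scipy, OpenCV 4.12 (cv2) and the standard library are available. Lean on these libraries where they do the work, as an engineer would, in place of code of your own. Each camera call takes 0.05 s, during which the arm holds its last target. There are 200 camera calls.

## Working session

There is one attempt and no reset: what is moved stays moved. The work goes in short steps, Python scripts to look and compute and a shell command to move; the robot and the scene stay as the last step left them, time stands still between calls to the robot, and variables do not carry over. Pictures are saved under pics/ and viewed, at most 10 in all, crops included, and the job is handed in when it is done.

```bash
mkdir -p pics; cat > h.py <<'E'
import numpy as np, cv2
from bench import r
def cam(n):
    p=r.camera_params(n); return np.array(p["mtx"]),np.array(p["R"]),np.array(p["t"]).ravel()
def ray(P,u,v,z):
    K,R,t=P; d=R.T@np.linalg.inv(K)@np.array([u,v,1.]); c=-R.T@t
    return c+d*(z-c[2])/d[2]
def proj(P,X):
    K,R,t=P; q=K@(R@np.array(X)+t); return q[:2]/q[2]
E
python3 - <<'E'
from h import *
s=r.get_state(); print(s["ee_pos"],s["eef_rot"],s["time"],s["gripper_width"])
for n in("top","side"):
    im=r.grab_frame(n); cv2.imwrite(f"pics/{n}0.png",im[:,:,::-1]); P=cam(n); print(n,-P[1].T@P[2])
E
```

```text
[0.24418795 0.52027269 0.23082712] [-1.79935421e+02  1.83403862e-03  1.54857366e+02] 0.0 0.9995881088839522
top [0.35366889 0.08072247 1.25359319]
side [0.3027372  1.25584646 0.74283333]
```

View pics/top0.png

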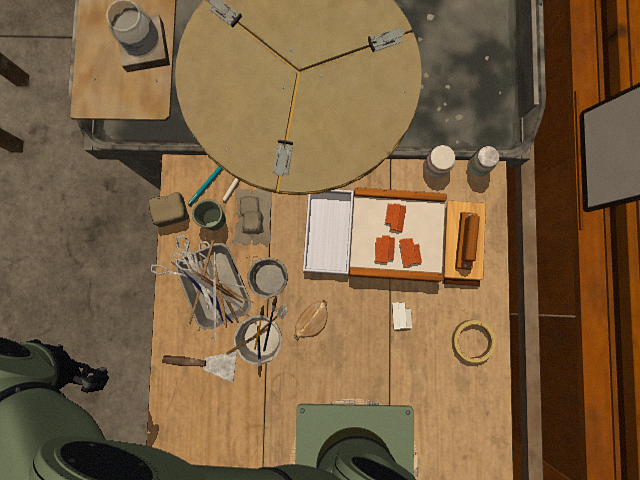

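View pics/side0.png

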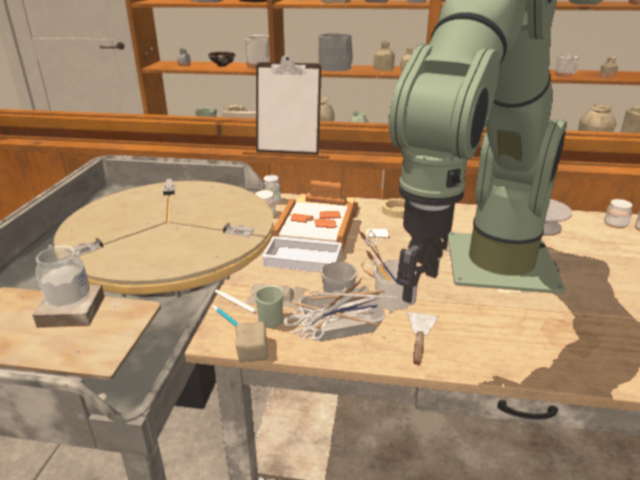

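The top view shows image up as +x and left as +y. The tray is left of the slab (about 330,232), the slab is at (398,235), and the scraper stands on the rest board at (467,241). The jars are at (440,160) and (487,160). The side view agrees with this layout.

```bash
python3 - <<'E'
from h import *
im=cv2.imread("pics/top0.png"); P=cam("top")
c=cv2.resize(im[140:300,290:510],None,fx=3.6,fy=3.6,interpolation=cv2.INTER_CUBIC); cv2.imwrite("pics/crop0.png",c)
hsv=cv2.cvtColor(im,cv2.COLOR_BGR2HSV)
def blobs(m,z,name,roi=(290,150,510,300)):
    M=np.zeros_like(m); x0,y0,x1,y1=roi; M[y0:y1,x0:x1]=m[y0:y1,x0:x1]
    for k in cv2.findContours(M,cv2.RETR_EXTERNAL,cv2.CHAIN_APPROX_NONE)[0]:
        if cv2.contourArea(k)>120:
            b=cv2.boxPoints(cv2.minAreaRect(k)); print(name,cv2.contourArea(k),[ray(P,*q,z)[:2].round(3).tolist() for q in b], b.round().tolist())
blobs(cv2.inRange(hsv,(2,150,90),(10,255,255)),.055,"sherd",(354,198,436,272))
blobs(cv2.inRange(hsv,(0,0,170),(40,60,255)),.045,"slab",(352,190,446,280))
blobs(cv2.inRange(hsv,(10,80,170),(20,255,255)),.03,"board",(440,195,490,285))
for q in [(462,212),(477,212),(456,268),(472,268)]: print(hsv[q[1],q[0]],ray(P,*q,.098)[:2].round(3))
E
```

```text
sherd 396.5 [[0.508, -0.094], [0.515, -0.134], [0.455, -0.144], [0.448, -0.104]] [[399.0, 239.0], [417.0, 236.0], [421.0, 263.0], [403.0, 266.0]]
sherd 403.5 [[0.456, -0.038], [0.516, -0.042], [0.514, -0.083], [0.454, -0.08]] [[374.0, 262.0], [376.0, 235.0], [394.0, 236.0], [393.0, 263.0]]
sherd 397.0 [[0.533, -0.058], [0.593, -0.068], [0.587, -0.11], [0.526, -0.1]] [[383.0, 228.0], [388.0, 202.0], [406.0, 205.0], [402.0, 231.0]]
slab 1826.0 [[0.446, 0.016], [0.605, 0.007], [0.595, -0.202], [0.436, -0.19]] [[350.0, 266.0], [354.0, 197.0], [445.0, 203.0], [441.0, 272.0]]
board 3511.0 [[0.617, -0.205], [0.619, -0.308], [0.412, -0.304], [0.41, -0.203]] [[445.0, 195.0], [489.0, 195.0], [489.0, 284.0], [445.0, 284.0]]
[ 14 189 150] [ 0.565 -0.226]
[ 17 165 216] [ 0.566 -0.259]
[ 15 155  64] [ 0.442 -0.211]
[ 15 172 182] [ 0.443 -0.246]
```

View pics/crop0.png

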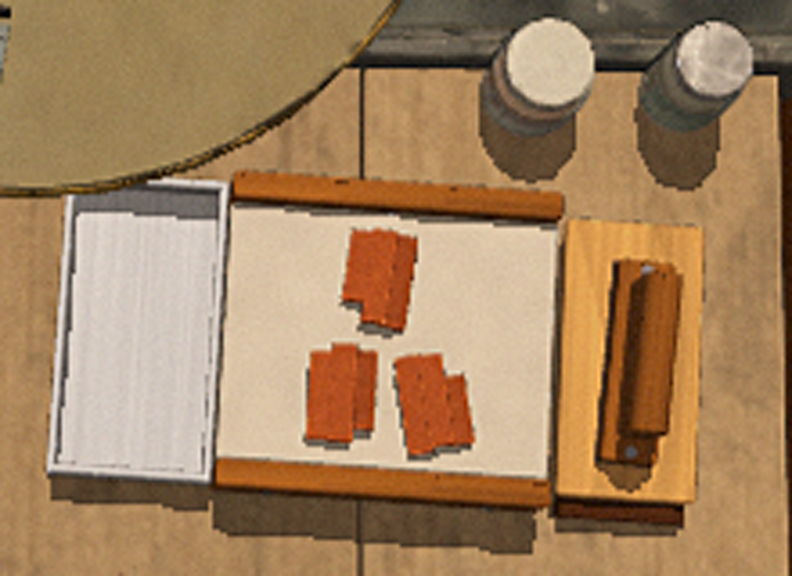

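The enlarged crop clearly shows the three sherds, the rails, the board corners and the ridge top, whose corners are at crop (640,262), (682,268), (665,436) and (633,430). Next I convert these to positions.

```bash
python3 - <<'E'
from h import *
P=cam("top")
def L(n,pts,z):
    X=np.array([ray(P,290+(a+.5)/3.6-.5,140+(b+.5)/3.6-.5,z)[:2] for a,b in pts]); print(n,X.round(3).tolist(),"mean",X.mean(0).round(3))
    return X
L("plaster",[(230,207),(558,223),(549,478),(217,460)],.045)
L("railfar outer",[(233,171),(563,192)],.057); L("railnear outer",[(216,484),(548,507)],.057); L("railnear inner",[(218,460),(549,480)],.057)
L("board",[(567,218),(702,226),(694,500),(557,497)],.03)
L("ridge",[(646,262),(682,270),(666,436),(633,430)],.098)
L("foot",[(615,260),(600,462),(650,465)],.048)
L("tray",[(70,190),(228,183),(212,480),(50,473)],.032)
L("jars lid",[(550,65)],.072); L("jar2",[(715,60)],.086)
E
```

```text
plaster [[0.605, 0.01], [0.599, -0.2], [0.435, -0.193], [0.443, 0.016]] mean [ 0.52  -0.092]
railfar outer [[0.626, 0.009], [0.616, -0.201]] mean [ 0.621 -0.096]
railnear outer [[0.427, 0.017], [0.417, -0.19]] mean [ 0.422 -0.086]
railnear inner [[0.442, 0.016], [0.433, -0.191]] mean [ 0.438 -0.087]
board [[0.605, -0.21], [0.602, -0.297], [0.424, -0.289], [0.424, -0.202]] mean [ 0.514 -0.249]
ridge [[0.565, -0.242], [0.56, -0.264], [0.459, -0.252], [0.462, -0.232]] mean [ 0.511 -0.247]
foot [[0.575, -0.236], [0.446, -0.225], [0.445, -0.256]] mean [ 0.488 -0.239]
tray [[0.617, 0.112], [0.623, 0.01], [0.431, 0.018], [0.434, 0.121]] mean [0.526 0.066]
jars lid [[0.694, -0.19]] mean [ 0.694 -0.19 ]
jar2 [[0.696, -0.29]] mean [ 0.696 -0.29 ]
```

```bash
python3 -m creep '[[1,27,-42,0,0,0,0.043],[1,27,-42,0,0,0,0.043],[1,27,-42,0,0,0,0.043],[1,27,-42,0,0,0,0.043],[1,27,-42,0,0,0,0.043],[1,27,-42,0,0,0,0.043],[1,27,-42,0,0,0,0.043],[1,27,-42,0,0,0,0.043]]' 60; python3 -m creep '[[1,6,-45,0,0,0,0],[1,6,-45,0,0,0,0],[1,6,-45,0,0,0,0],[1,6,-45,0,0,0,0],[1,6,-45,0,0,0,0],[1,6,-45,0,0,0,0],[1,6,-45,0,0,0,0],[1,0,0,0,0,0,0]]'
```

```text
time: 0.9
ee_pos: [0.461, 0.1826, 0.2312]
eef_rot: [-180.0, -0.0, 174.7]
ft_force: [1.0, 1.3, 0.2]
gripper_width: 0.996
grip_force: 0.0
time: 1.7
ee_pos: [0.5018, -0.1366, 0.2307]
eef_rot: [-179.9, -0.0, 174.1]
ft_force: [0.7, 0.6, 0.4]
gripper_width: 1.003
grip_force: 0.0
```

```bash
python3 -m creep '[[1,0,-40,0,0,0,0.01],[1,5,-40,0,0,0,0],[1,4,-20,0,0,0,0],[1,0,0,0,0,0,0],[1,0,0,0,0,0,0]]'; python3 - <<'E'
from h import *
P=cam("wrist"); im=r.grab_frame("wrist"); cv2.imwrite("pics/w0.png",im[:,:,::-1]); print(-P[1].T@P[2])
for n,X in [("ridge",(.511,-.247,.098)),("slabc",(.521,-.091,.045))]: print(n,proj(P,X))
np.savez("w0.npz",K=P[0],R=P[1],t=P[2])
E
```

```text
time: 2.2
ee_pos: [0.5112, -0.23, 0.231]
eef_rot: [180.0, -0.0, 175.1]
ft_force: [-0.4, 1.1, -0.3]
gripper_width: 1.001
grip_force: 0.0
[ 0.43002539 -0.22358564  0.3733313 ]
ridge [299.53600346 225.0295931 ]
slabc [476.21544923 204.63479227]
```

View pics/w0.png

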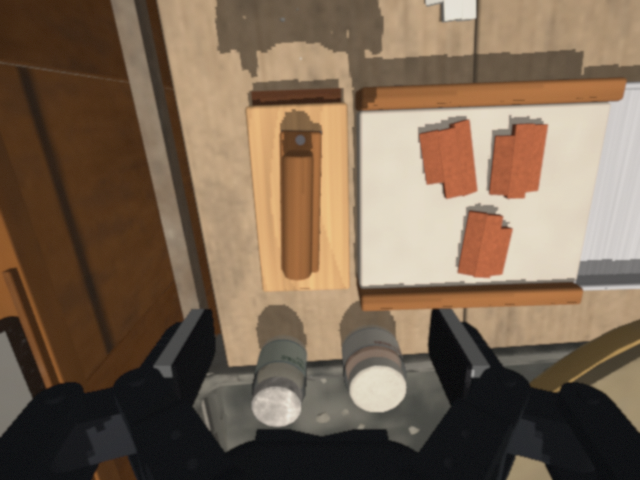

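The wrist view shows the ridge running from (299,155) to (298,277), clear of obstacles. The board corners are (247,107), (344,103), (350,290) and (263,292), and the plaster corners are (361,111), (608,103), (579,283) and (360,286).

```bash
python3 - <<'E'
from h import *
d=np.load("w0.npz"); P=(d["K"],d["R"],d["t"])
def L(n,pts,z):
    X=np.array([ray(P,a,b,z)[:2] for a,b in pts]); print(n,X.round(4).tolist(),X.mean(0).round(4))
L("ridge",[(286,155),(313,155),(313,276),(283,276)],.098)
L("board",[(247,107),(344,103),(350,290),(263,292)],.03)
L("plaster",[(361,111),(608,103),(579,283),(360,286)],.045)
L("rail near top outer",[(363,88),(624,80)],.057)
L("sherds",[(448,160),(519,160),(485,244)],.057)
E
```

```text
ridge [[0.4575, -0.2513], [0.4592, -0.2319], [0.5545, -0.2406], [0.5525, -0.2647]] [ 0.5059 -0.2471]
board [[0.4208, -0.2872], [0.4246, -0.2031], [0.6039, -0.2087], [0.5987, -0.2972]] [ 0.512  -0.2491]
plaster [[0.4323, -0.1903], [0.4433, 0.0138], [0.6077, 0.0116], [0.5929, -0.1995]] [ 0.5191 -0.0911]
rail near top outer [[0.4152, -0.1891], [0.4267, 0.0149]] [ 0.4209 -0.0871]
sherds [[0.4772, -0.1211], [0.4822, -0.062], [0.5549, -0.0863]] [ 0.5047 -0.0898]
```

```bash
python3 -m creep '[[1,-2,-17,-30,0,0,-0.015],[1,0,0,-40,0,0,0],[1,0,0,-40,0,0,0],[1,0,0,-30,0,0,0],[1,0,0,-20,0,0,0],[1,0,0,-10,0,0,0],[1,0,0,0,0,0,0]]' 60; python3 -m creep '[[0,0,0,0,0,0,0],[0,0,0,0,0,0,0],[0,0,0,0,0,0,0],[0,0,0,0,0,0,0],[0,0,0,0,0,0,0],[0,0,0,0,0,0,0],[0,0,0,0,0,0,0],[0,0,0,0,0,0,0]]' 60
```

```text
time: 2.95
ee_pos: [0.5091, -0.2466, 0.0607]
eef_rot: [180.0, -0.1, 174.3]
ft_force: [0.6, -0.1, 0.4]
gripper_width: 1.005
grip_force: 0.0
time: 3.75
ee_pos: [0.5094, -0.2477, 0.0618]
eef_rot: [-180.0, 0.0, 174.3]
ft_force: [-1.2, -0.2, 7.5]
gripper_width: 0.262
grip_force: 58.3
```

```bash
python3 -m creep '[[0,0,0,10,0,0,0],[0,0,0,20,0,0,0],[0,2,20,5,0,0,0.02],[0,3,30,0,0,0,0.03],[0,2,20,0,0,0,0],[0,0,4,0,0,0,0],[0,0,0,0,0,0,0],[0,0,0,0,0,0,0]]'; python3 -m creep '[[0,0,0,-7,0,0,0],[0,0,0,-6,0,0,0],[0,0,0,-3,0,0,0],[0,0,0,0,0,0,0]]'; python3 - <<'E'
from h import *
for n in("wrist","top"):
    P=cam(n); im=r.grab_frame(n); cv2.imwrite(f"pics/{n}1.png",im[:,:,::-1]); np.savez(f"{n}1.npz",K=P[0],R=P[1],t=P[2])
a=cv2.imread("pics/wrist1.png"); b=cv2.imread("pics/top1.png")[140:300,290:510]
cv2.imwrite("pics/m1.png",np.vstack([cv2.resize(a,(440,330)),cv2.resize(b,(440,270))[:270]]))
E
```

```text
time: 4.55
ee_pos: [0.5161, -0.1745, 0.0965]
eef_rot: [-180.0, 0.0, 177.1]
ft_force: [1.1, 0.4, -2.1]
gripper_width: 0.265
grip_force: 59.1
time: 4.95
ee_pos: [0.516, -0.1736, 0.0796]
eef_rot: [180.0, -0.1, 177.1]
ft_force: [0.2, 0.1, -1.9]
gripper_width: 0.267
grip_force: 59.1
```

View pics/wrist1.png

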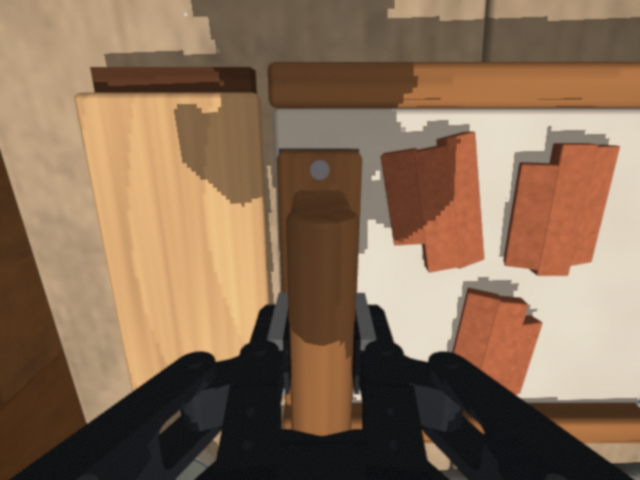

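The wrist view shows the scraper's foot near end at (320,150), parallel to the near rail edge (v=107), and the nearest sherd 20 px ahead of it at (383,155). I lower it to light contact.

```bash
python3 -m creep '[[0,0,0,-1.5,0,0,0],[0,0,0,0,0,0,0]]'; python3 -m creep '[[0,0,0,-1,0,0,0],[0,0,0,0,0,0,0]]';  python3 -m creep '[[0,0,0,-0.5,0,0,0],[0,0,0,0,0,0,0]]' | grep -E "pos|force"
```

```text
time: 5.25
ee_pos: [0.5163, -0.1735, 0.0787]
eef_rot: [-180.0, 0.0, 177.1]
ft_force: [0.5, 0.6, -0.7]
gripper_width: 0.259
grip_force: 59.1
time: 5.45
ee_pos: [0.5163, -0.1735, 0.0777]
eef_rot: [-180.0, -0.0, 177.1]
ft_force: [0.2, 0.4, -2.1]
gripper_width: 0.266
grip_force: 59.1
ee_pos: [0.5163, -0.1735, 0.0773]
ft_force: [-0.8, 0.1, -1.6]
grip_force: 59.1
```

```bash
python3 -m creep '[[0,0,0,-0.5,0,0,0],[0,0,0,0,0,0,0]]' | grep -E "pos|ft"; python3 -m creep '[[0,0,0,-0.5,0,0,0],[0,0,0,0,0,0,0]]'| grep -E "pos|ft";  python3 -m creep '[[0,0.4,8,0,0,0,0],[0,0.4,8,0,0,0,0],[0,0.4,8,0,0,0,0],[0,0.4,8,0,0,0,0],[0,0,0,0,0,0,0]]' | grep -E "pos|ft|rot|time"
```

```text
ee_pos: [0.5163, -0.1735, 0.0768]
ft_force: [-0.6, -0.3, 2.0]
ee_pos: [0.5163, -0.1737, 0.0767]
ft_force: [-3.4, -0.6, 11.2]
time: 6.55
ee_pos: [0.5184, -0.1414, 0.0768]
eef_rot: [-179.9, 0.1, 177.2]
ft_force: [-0.1, -1.0, 7.2]
```

```bash
python3 -m creep '[[0,0.4,8,0,0,0,0],[0,0.4,8,0,0,0,0],[0,0.4,8,0,0,0,0],[0,0.4,8,0,0,0,0],[0,0.4,8,0,0,0,0],[0,0,0,0,0,0,0]]' | grep -E "pos|ft|rot|time"; python3 - <<'E'
from h import *
im=r.grab_frame("wrist"); cv2.imwrite("pics/w2.png",im[:,:,::-1])
E
```

```text
time: 7.15
ee_pos: [0.5204, -0.1014, 0.0768]
eef_rot: [-179.9, 0.1, 177.2]
ft_force: [-0.3, -1.3, 8.1]
```

View pics/w2.png

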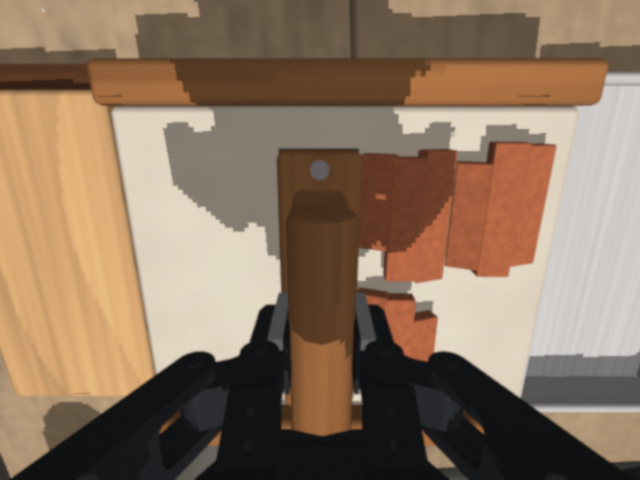

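The wrist view shows all three sherds moving ahead of the foot (front edge u=360), two in line at (405,215) and (502,210) and the third at (400,325). The slab edge is at u≈570. I keep pushing.

```bash
python3 -m creep '[[0,0.4,8,0,0,0,0],[0,0.4,8,0,0,0,0],[0,0.4,8,0,0,0,0],[0,0.4,8,0,0,0,0],[0,0.4,8,0,0,0,0],[0,0.4,8,0,0,0,0],[0,0.4,8,0,0,0,0]]' | grep -E "pos|ft|rot|time"; python3 -m creep '[[0,0.4,8,0,0,0,0],[0,0.4,8,0,0,0,0],[0,0.4,8,0,0,0,0],[0,0.4,8,0,0,0,0],[0,0.4,8,0,0,0,0],[0,0.4,8,0,0,0,0],[0,0.2,5,0,0,0,0],[0,0,0,0,0,0,0]]' | grep -E "pos|ft|rot|time";python3 - <<'E'
from h import *
im=r.grab_frame("wrist"); cv2.imwrite("pics/w3.png",im[:,:,::-1])
E
```

```text
time: 7.9
ee_pos: [0.5231, -0.0469, 0.0769]
eef_rot: [-179.9, 0.1, 177.1]
ft_force: [0.0, -10.5, 12.0]
time: 8.7
ee_pos: [0.5256, 0.008, 0.0765]
eef_rot: [180.0, 0.0, 177.2]
ft_force: [-0.5, 1.5, 5.3]
```

View pics/w3.png

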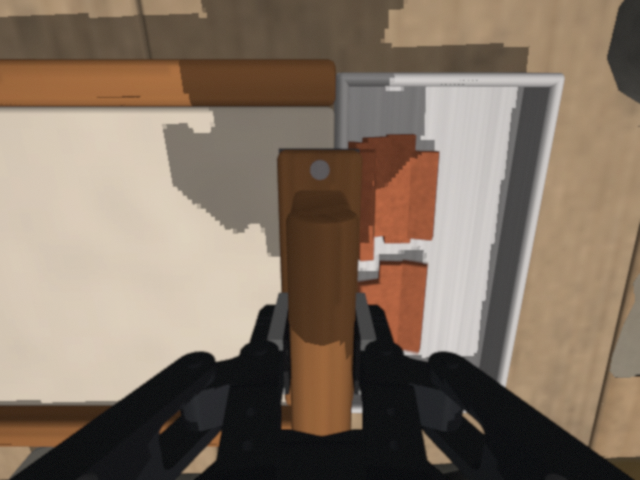

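The wrist view shows the sherds off the slab, in the tray at about (395,195) and (400,305), with one possibly stacked under the foot edge at (365,200). I back off and check.

```bash
python3 -m creep '[[0,0,-4,4,0,0,0],[0,-1,-20,10,0,0,0],[0,-2,-40,10,0,0,0],[0,-2,-40,0,0,0,0],[0,-1,-20,0,0,0,0],[0,0,0,0,0,0,0]]' | grep -E "pos|ft|rot|time"; python3 - <<'E'
from h import *
S=cv2.imread
im=r.grab_frame("wrist")[:,:,::-1]; t=r.grab_frame("top")[:,:,::-1]; s=r.grab_frame("side")[:,:,::-1]
cv2.imwrite("pics/t4.png",t); cv2.imwrite("pics/s4.png",s)
K=cv2.resize
cv2.imwrite("pics/m4.png",np.vstack([K(im[60:440,320:640],(400,475))[:300], K(t[180:290,295:442],(400,300))]) if 0 else np.hstack([K(t[180:290,295:400],(400,420)),K(s[180:285,255:360],(400,420))]))
E
```

```text
time: 9.35
ee_pos: [0.5186, -0.1204, 0.1003]
eef_rot: [-179.9, -0.0, 176.9]
ft_force: [-0.7, 1.2, -1.9]
```

View pics/m4.png

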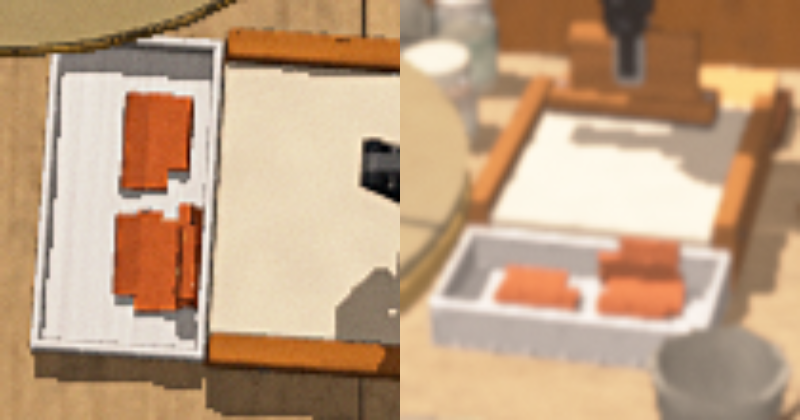

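The tray now holds all three sherds, and one stands on edge by the slab-side wall (left panel 188,255, right panel 645,258). I check the heights with the two calibrated views.

```bash
python3 - <<'E'
from h import *
T=cam("top");S=cam("side")
f=lambda a,b:(295+(a+.5)/400*105-.5,180+(b+.5)/420*110-.5)
g=lambda a,b:(255+(a-400+.5)/400*105-.5,180+(b+.5)/420*105-.5)
print("side obs",g(620,240),g(683,240),g(600,252))
for z in(.03,.04,.045,.05,.06):
    for q in((188,206),(188,306),(198,210)):
        X=ray(T,*f(*q),z); print(z,X.round(4),proj(S,X).round(1))
E
```

```text
side obs (312.38125, 239.625) (328.91875, 239.625) (307.13125, 242.625)
0.03 [0.522  0.0298 0.03  ] [306.5 243.6]
0.03 [0.4614 0.029  0.03  ] [328.4 245. ]
0.03 [0.5197 0.0237 0.03  ] [307.7 242.6]
0.04 [0.5207 0.0302 0.04  ] [306.9 240.6]
0.04 [0.4605 0.0294 0.04  ] [328.7 241.9]
0.04 [0.5184 0.0242 0.04  ] [308.1 239.6]
0.045 [0.52   0.0304 0.045 ] [307.1 239. ]
0.045 [0.4601 0.0296 0.045 ] [328.9 240.4]
0.045 [0.5177 0.0244 0.045 ] [308.3 238. ]
0.05 [0.5193 0.0306 0.05  ] [307.3 237.5]
0.05 [0.4596 0.0298 0.05  ] [329.1 238.8]
0.05 [0.517  0.0246 0.05  ] [308.5 236.5]
0.06 [0.5179 0.031  0.06  ] [307.8 234.4]
0.06 [0.4587 0.0302 0.06  ] [329.4 235.7]
0.06 [0.5157 0.0251 0.06  ] [308.9 233.4]
```

The standing sherd's top edge is at z≈0.045, so its middle is near z 0.025 and y≈0.028, inside the tray. I take the scraper back.

```bash
python3 -m creep '[[0,-2,-30,0,0,0,0],[0,-2,-40,0,0,0,0],[0,-2,-40,0,0,0,0],[0,-1,-18,-5,0,0,0],[0,0,0,-10,0,0,0],[0,0,0,-12,0,0,0],[0,0,0,-6,0,0,0],[0,0,0,0,0,0,0]]' | grep -E "pos|ft|rot|time"; python3 -m creep '[[0,0,0,-2,0,0,0],[0,0,0,-1,0,0,0],[0,0,0,0,0,0,0]]' | grep -E "pos|ft|rot|time"
```

```text
time: 10.3
ee_pos: [0.5122, -0.2431, 0.0664]
eef_rot: [180.0, -0.1, 177.3]
ft_force: [0.2, 0.1, -1.6]
time: 10.6
ee_pos: [0.5124, -0.2444, 0.0644]
eef_rot: [-180.0, 0.0, 177.2]
ft_force: [0.3, -0.2, -1.8]
```

```bash
python3 -m creep '[[0,0,-4,-1,0,0,0],[0,0,0,-0.5,0,0,0],[0,0,0,0,0,0,0]]' | grep -E "pos|ft"; python3 -m creep '[[0,0,0,-0.5,0,0,0],[0,0,0,0,0,0,0]]' | grep -E "pos|ft";python3 -m creep '[[0,0,0,-0.5,0,0,0],[0,0,0,0,0,0,0]]' | grep -E "pos|ft"
```

```text
ee_pos: [0.5122, -0.2487, 0.0627]
ft_force: [-0.2, -0.2, -2.2]
ee_pos: [0.5123, -0.2484, 0.0622]
ft_force: [-0.3, -0.3, -0.8]
ee_pos: [0.5123, -0.2485, 0.0619]
ft_force: [-0.7, 0.1, 1.6]
```

```bash
python3 -m creep '[[1,0,0,0,0,0,0],[1,0,0,0,0,0,0],[1,0,0,0,0,0,0],[1,0,0,0,0,0,0],[1,0,0,0,0,0,0],[1,0,0,0,0,0,0]]' | grep -E "pos|ft|grip"; python3 -m creep '[[1,0,0,20,0,0,0],[1,0,0,35,0,0,0],[1,0,0,40,0,0,0],[1,0,0,40,0,0,0],[1,0,0,20,0,0,0],[1,0,0,0,0,0,0],[1,0,0,0,0,0,0]]' | grep -E "pos|ft|time"; python3 - <<'E'
from h import *
K=cv2.resize
w=r.grab_frame("wrist")[:,:,::-1]; s=r.grab_frame("side")[:,:,::-1]
cv2.imwrite("pics/m5.png",np.vstack([K(w,(560,320),interpolation=cv2.INTER_AREA),K(s[170:285,255:495],(560,268))]))
E
```

```text
ee_pos: [0.5123, -0.2485, 0.0618]
ft_force: [0.4, -0.6, 0.2]
gripper_width: 1.002
grip_force: 0.0
time: 12.6
ee_pos: [0.5121, -0.2485, 0.2165]
ft_force: [-0.1, -0.7, 0.2]
```

View pics/m5.png

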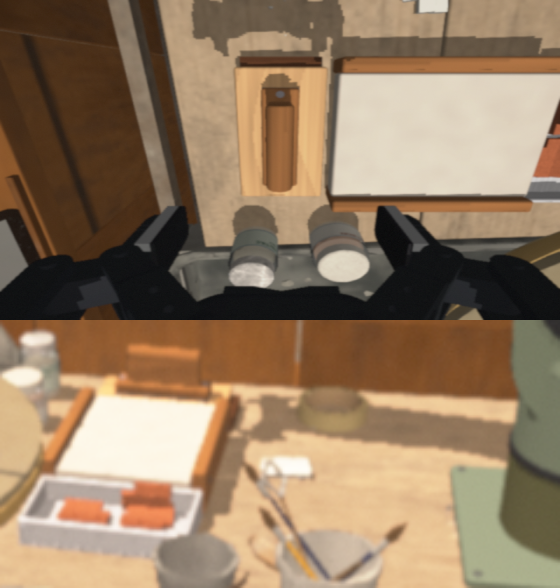

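The scraper stands upright and centred on its board (280,140). The slab is empty, and all three sherds are in the tray (lower panel, 115,508).

```bash
python3 -c "
from bench import r
print(r.sign_off())"
```

```text
the job is handed in; nothing more can be done
None
```

The job is handed in at about 13 s of the 48 s allowed: all three sherds are in the scrap tray (one standing on edge against its slab-side wall), and the scraper is released, upright and centred on its rest board; the sign-off returned no verdict.

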